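Clamp the gas cylinder in the camp kitchen's cradle

ROBOT

A 7-joint arm with a two-finger parallel gripper is mounted at the origin on the work surface. World frame = base frame: x ahead of the robot, y to its left, z up, the work surface at z = 0. Lengths are in m, angles in degrees, forces in N, time in s.
With the tool pointing down it reaches from about 0.425 to 0.875 m from the base axis. Payload 4.7 kg.
Tool frame: the origin (TCP) lies at the very end of the fingers, on their centre line; the grasp point (between the pads) lies 19 mm behind it; z points along the fingers, y is the line along which they close (so a half turn about z gives the same grasp; the last joint's range is limited). The gripper opens to 87 mm and grips with 3 to 60 N. Pads are 19 mm wide; open, the fingers measure 117 mm over their backs; the gripper's body (75 mm by 190 mm) begins 51 mm behind the grasp point.
Start: joints at [68.417, 18.392, -4.016, 83.108, 1.295, 78.541, -3.26], TCP at [0.248, -0.601, 0.223] pointing down, gripper open.
Joint ranges: [-163.93, 163.93], [-17.29, 119.83], [-79.2, 71.16], [3.27, 140.29], [-89.18, 269.18], [5.43, 117.66], [-154.24, 154.24]. Speed limits (degrees/s): [147.25, 147.25, 180, 180, 180, 180, 180].

INTERFACE

Orientations are given as [roll, pitch, yaw] about the fixed x, y, z axes, in that order (R = Rz(yaw) Ry(pitch) Rx(roll)).
In Python, from cell import telemetry, cams, env gives the robot as it stands.
- The arm moves only by the tool arm_command, never from a script. Its argument "series" is text: rows parted by semicolons, each of 5 numbers parted by spaces: the shift along the tool's x, y, z in mm, then the turn about the tool's z in rad, then the closure in counts, from 0 (fully open) to 255 (shut). A call has 1 to 20 rows; each row shifts and turns the commanded pose from where the row before left it, along the tool's axes as they then stand; what a row does not reach is not made up. A row lasts 1/12 s, in which the tool goes at most 41.7 mm and 7.16 degrees, less where a joint would pass 70% of its speed; a pose out of reach is approached as far as the arm can. A call is refused whole if a number of a shift passes 41.7 or a number of a turn 0.125, either way. A call with a gripper value outside its range is refused whole. The fingers move at their own pace and stop on an object; "squeeze" is the grip in N (left out, the last holds). Time passes only in rows, so rows that do not move let the fingers close. It gives the time, the measured TCP pose, the force, the opening and the grip force at its end, in the units of the state.
- telemetry.get_obs(): the state, without advancing time (a new reading comes with each control period).
- cams.read_camera(name): name is "side" or "top"; returns the picture (480x640x3 uint8, blue, green, red); there is no depth.
- cams.calibration(name): a dict with "K" (3x3 intrinsics, pixels), "origin" and "rotation" of the camera in the world. Camera axes: x right, y down, z forward; pixel columns grow to the right and rows downward; lengths in m; the calibration is good to about 2 mm. A picture is of the moment at which its call begins. calibration takes no time and is no camera call.
- env.sign_off(): hands the job in; it is judged then, once.
The state is a dict: "time_s": time; "qpos": joint angles; "joint_velocities": joint speeds; "effort": joint torques, N m; "tool_pos": TCP position; "tool_rot": TCP orientation; "force": force on the tool from outside, world axes, zero at the start; "wrist_torque": the same for the moment, N m; "grip_width": finger opening in m; "grasp_force": force on a finger pad.
Only numpy, scipy, OpenCV 4.12 (cv2) and the standard library are available. Lean on these libraries where they do the work, as an engineer would, in place of code of your own. Each camera call takes 0.05 s, during which the arm holds its last target. There are 200 camera calls.

TASK

Stand the larger of the two gas cylinders upright on the bed of the clamping cradle, between its jaw and its backstop, and let go of it. Then take the crank by its free-spinning grip and wind it steadily clockwise (seen from above), never letting go on the way, until the jaw holds the cylinder snugly against the backstop: stop as soon as you feel the crank tighten by a few newtons, without forcing it, and only then let go. Leave everything else on the table where it is.

Things in the scene. Friction and masses are not known exactly. Their poses are not given: they have to be found in the camera images.
- cradle: Steel clamping cradle fixed to the table, 330 mm long, 104 mm wide. Origin: on the table under the crank's vertical axis; x runs level along the bed from the crank towards the backstop, z up. A grey gear box 78 mm high stands at x = -50 to 38 mm, the crank on top. From there two rails, 38 mm high and 72 mm apart inside, run along the bed.
- bed (a point): Place for the cylinder: point on the bed's floor, 12 mm above the table, on its middle line, 138 mm along the cradle's x axis. It lies between jaw and backstop, two steel plates across the bed, tops 62 mm above the table. The backstop is fixed, pinned anew each time: its face is at cradle x = 182 to 198 mm and is not measured, so where the jaw tightens must be felt.
- crank (a joint): Crank angle in rad (0 to 28), growing clockwise seen from above; starts at 0 to 3.5. At 0 the arm points along the cradle's x axis, so the grip stands at 50 mm * (cos q, -sin q) in the cradle's x, y. Each rad moves the jaw 3 mm towards the backstop. Free turning takes about 2 N at the grip; it stays where it is left. It tightens at 13 to 19 rad.
- crank_axis (a point): Point on the crank's axis at the grip's mid height, 121 mm above the table. How it tightens: once the cylinder is caught, the load along the grip's circle climbs by about 7 N per rad; 1 N there makes 17 N on the jaw. Snug is 3 to 5 N above the free load; over 150 N on the jaw (9 N above) is forced. When let go, a tight crank springs back a little and stays snug.
- grip: The crank's grip: upright black sleeve, 24 mm in diameter and 50 mm long, that spins freely on its pin, 50 mm from the crank's axis. Origin half-way up it, at 121 mm above the table; its foot is at 96 mm, the top of the flat crank arm under it at 93 mm. It can be held without turning the hand while the crank goes round.
- jaw: The moving jaw: steel plate across the bed, 22 mm thick with its spring-backed carriage, 70 mm wide, top at 62 mm above the table. Origin at the foot of its pressing face, on the bed; the face looks along the cradle's x axis. It slides along that axis only, driven by the crank: its face is at cradle x = 82 mm + 3 mm per rad of the crank, less up to 3 mm that its springs give when tight.
- cylinder_center (a point): Centre (half-way up) of the larger orange gas cylinder: upright, 60 mm in diameter, 140 mm high in all, straight up to 122 mm, above that a shoulder and a brass valve 18 mm wide; 0.3 to 0.65 kg. Starts standing on the table. z axis up along the cylinder. Standing on the bed its centre is 82 mm above the table.
- spare_center (a point): Centre (half-way up) of the smaller, spare gas cylinder: orange too, 46 mm in diameter, 105 mm high, upright on the table. To be left alone.
- mug: White mug, 76 mm wide, 85 mm high. Origin under its centre. Bystander, leave alone.
- bowl: Steel bowl, 140 mm wide, 50 mm high. Origin under its centre. Bystander.
- spatula: Spatula lying flat. Bystander.
- spoon: Spoon lying flat. Bystander.
- matches: Match box, 55 x 37 x 16 mm. Bystander.
- sauce: Green sauce bottle, 56 mm wide, 170 mm high, upright. Origin under its centre. Bystander.
- wrench: Steel wrench lying flat, about 160 mm long. Bystander.
There are look-alikes about, which are no part of the job. Leave any blue or pink look-alike of the part that bears cylinder_center alone.

How it is judged:
By the outcome, as a careful person would: the job done as asked, in the order asked, and still so for the second after the job is handed in, with the robot touching nothing.
It also fails if it takes over 72 s, if anything falls off the work surface, if the arm or the gripper's body presses on something with over 40 N, if the wrist force passes 120 N, or if a joint passes its speed limit or range.

## Working session

There is one attempt and no reset: what is moved stays moved. The work goes in short steps, Python scripts to look and compute and a tool call to move; the robot and the scene stay as the last step left them, time stands still between calls to the robot, and variables do not carry over. Pictures are saved under pics/ and viewed, at most 10 in all, crops included, and the job is handed in when it is done.

Besides the shell and the picture viewer there is one more tool, called as name(argument=value, ...) on one line, values as JSON. arm_command: Moves the arm, as the interface text tells. Its arguments: {"type":"object","properties":{"series":{"type":"string"},"squeeze":{"type":"number"}},"required":["series"]}

```bash
mkdir -p pics
python3 - <<'E'
from cell import telemetry,cams
import cv2
for n in("side","top"):
    cv2.imwrite(f"pics/{n}0.png",cams.read_camera(n)); c=cams.calibration(n); print(n,c)
print(telemetry.get_obs())
E
```

```text
side {'K': array([[543.22691479,   0.        , 321.87498669],
       [  0.        , 543.22691479, 241.95009557],
       [  0.        ,   0.        ,   1.        ]]), 'origin': array([0.10840298, 0.93325781, 1.05045902]), 'rotation': array([-134.18416575,   -0.35595454, -152.96716472])}
top {'K': array([[484.93807412,   0.        , 316.38053142],
       [  0.        , 484.93807412, 234.82247685],
       [  0.        ,   0.        ,   1.        ]]), 'origin': array([0.47443487, 0.05776828, 1.14066412]), 'rotation': array([-175.24263846,   -0.31489973,  -89.03785391])}
{'time_s': 0.1, 'qpos': array([68.41683536, 18.43504533, -4.01587619, 83.1663968 ,  1.29584207,
       78.53967861, -3.25963595]), 'joint_velocities': array([-0.08445442, -0.11960915,  0.02472141, -0.18358073, -0.11406592,
        0.02489187,  0.00166042]), 'effort': array([-1.74765491e-04, -4.92571986e+01, -4.05762736e-01, -3.13400924e+01,
       -6.40259776e-02,  3.93980287e-02,  6.07519564e-05]), 'tool_pos': array([ 0.24737414, -0.60057334,  0.22158156]), 'tool_rot': array([-1.79904155e+02,  6.02596620e-03,  2.23935898e+01]), 'force': array([-0.3770086 , -0.12598789,  0.4428737 ]), 'wrist_torque': array([-0.001915  ,  0.00625371, -0.00606722]), 'grasp_force': 0.0, 'grip_width': 0.08704511846865914}
```

View pics/side0.png

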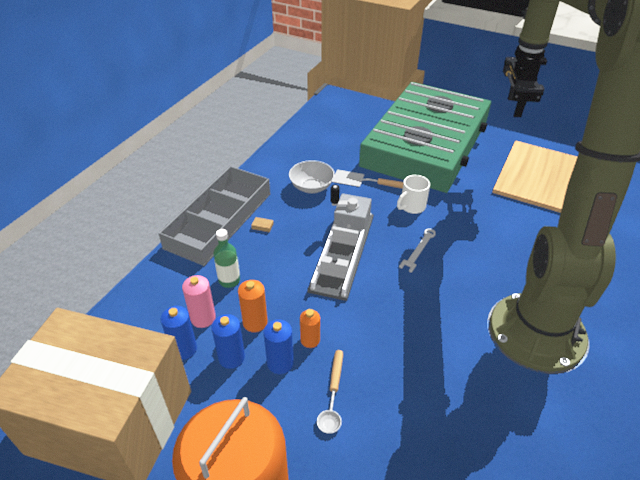

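View pics/top0.png

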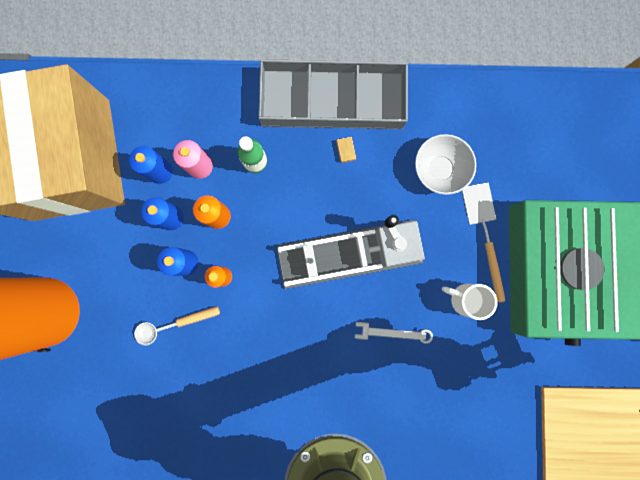

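The side view shows the large orange cylinder at about (252,305), the spare at (310,328), the cradle from (330,285) to (355,205), and the black grip at (335,193). In the top view the large cylinder's valve is at (206,209), the spare at (218,276), the grip at (392,221), and the cradle runs from (280,268) to (424,240). Next I'll look at an enlarged crop and measure.

```bash
cat > h.py <<'E'
import numpy as np,cv2
from scipy.spatial.transform import Rotation as R
from cell import cams,telemetry
def cal(n):
    c=cams.calibration(n); return c["K"],np.array(c["origin"]),R.from_euler("xyz",c["rotation"],degrees=True).as_matrix()
def ray(n,u,v):
    K,o,r=cal(n); return o,r@np.linalg.solve(K,[u,v,1.])
def onz(n,u,v,z):
    o,d=ray(n,u,v); return o+d*(z-o[2])/d[2]
def proj(n,p):
    K,o,r=cal(n); q=K@(r.T@(np.array(p)-o)); return q[:2]/q[2]
E
python3 - <<'E'
from h import *
t=cv2.imread("pics/top0.png"); s=cv2.imread("pics/side0.png")
a=cv2.resize(t[195:305,260:440],None,fx=4.4,fy=4.4,interpolation=cv2.INTER_CUBIC); cv2.imwrite("pics/topc.png",a)
for n,im in(("top",t),("side",s)):
    hsv=cv2.cvtColor(im,cv2.COLOR_BGR2HSV)
    for nm,m in(("orange",cv2.inRange(hsv,(5,170,120),(15,255,255))),("brass",cv2.inRange(hsv,(16,100,120),(28,255,255))),("black",cv2.inRange(hsv,(0,0,0),(179,255,40)))):
        k,l,st,c=cv2.connectedComponentsWithStats(m)
        for i in range(1,k):
            x,y,w,h,A=st[i]
            if 10<A<1500 and (x<340 and nm!="black" or nm=="black" and 320<x<410 and 170<y<240): print(n,nm,st[i],c[i].round(1),[onz(n,*c[i],z)[:2].round(4) for z in(.07,.122,.14)])
# grey cradle
hsv=cv2.cvtColor(t,cv2.COLOR_BGR2HSV); m=cv2.inRange(hsv,(0,0,60),(179,70,255)); m[:, :270]=0;m[:,430:]=0;m[:210]=0;m[295:]=0
k,l,st,c=cv2.connectedComponentsWithStats(m); print(st[1:],c[1:])
E
```

```text
top orange [193 196  37  32 423] [212.5 214.1] [array([0.6057, 0.2849]), array([0.5993, 0.2739]), array([0.5971, 0.2701])]
top orange [205 266  27  21 211] [218.1 275.6] [array([0.4699, 0.2679]), array([0.4701, 0.2577]), array([0.4702, 0.2542])]
top brass [337 137  19  25 351] [345.8 149.4] [array([ 0.7576, -0.0095]), array([ 0.7438, -0.0062]), array([ 0.7391, -0.0051])]
top brass [181 148   8   8  56] [184.5 151.5] [array([0.7461, 0.3525]), array([0.7329, 0.3381]), array([0.7284, 0.3332])]
top brass [135 154  10   8  57] [139.6 157.4] [array([0.7309, 0.4525]), array([0.7184, 0.4333]), array([0.7141, 0.4267])]
top brass [200 197  21  26 430] [209.6 209.7] [array([0.6155, 0.2916]), array([0.6087, 0.2802]), array([0.6063, 0.2763])]
top brass [148 206   9   8  58] [151.9 209.6] [array([0.6136, 0.4196]), array([0.6068, 0.402 ]), array([0.6045, 0.3959])]
top brass [164 257   9   8  59] [168.  260.6] [array([0.5011, 0.3792]), array([0.4998, 0.3636]), array([0.4994, 0.3582])]
top brass [209 268  17  18 231] [217.3 276.7] [array([0.4676, 0.2695]), array([0.4679, 0.2592]), array([0.468 , 0.25
[... 1283 characters left out ...]
6.9 326.3] [array([0.5278, 0.3186]), array([0.5055, 0.3512]), array([0.4978, 0.3625])]
side brass [335 351   5   8  18] [336.2 354.3] [array([0.3778, 0.3244]), array([0.3635, 0.3567]), array([0.3586, 0.3679])]
side brass [332 360   5  20  35] [333.8 368.1] [array([0.3674, 0.3576]), array([0.3536, 0.3881]), array([0.3489, 0.3987])]
side brass [331 373   9  18  35] [335.  383.5] [array([0.3491, 0.389 ]), array([0.3363, 0.4179]), array([0.3319, 0.4279])]
side black [331 189   8  14  92] [334.6 195.7] [array([ 0.6149, -0.1524]), array([ 0.588 , -0.0948]), array([ 0.5787, -0.0749])]
[[ 390  217    7    7   36]
 [ 277  220  148   69 6218]] [[393.33333333 219.77777778]
 [350.12544226 253.70167256]]
```

View pics/topc.png

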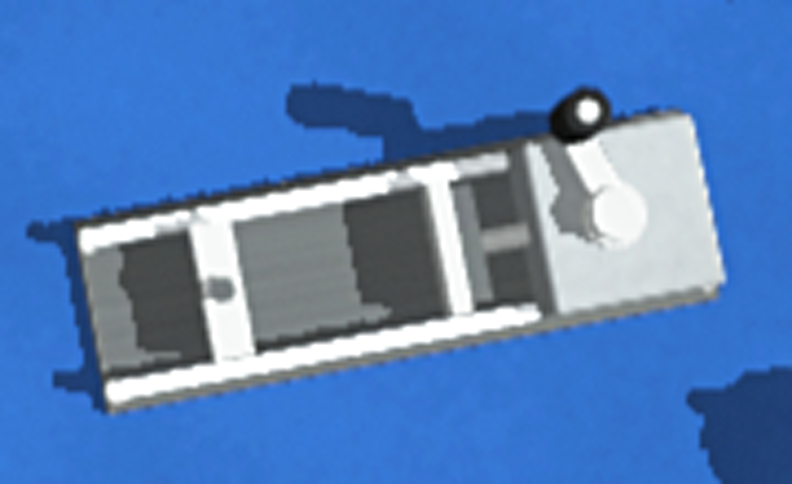

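The crop shows the gear-box top corners at (525,143), (690,113), (722,285) and (555,313). The far rail ends are at (80,228) and (105,402), the boss at (618,215), the grip's white top at (588,110), the jaw plate at (450,240) and the backstop at (225,290).

Run:
```python
from h import *
f=lambda x,y,z: onz("top",(x+.5)/4.4-.5+260,(y+.5)/4.4-.5+195,z)[:2]
g=[f(*p,.078) for p in((525,143),(690,113),(722,285),(555,313))]
r=[f(*p,.038) for p in((80,228),(105,402),(505,153),(540,318))]
print(np.round(g,4),np.round(r,4))
gc=np.mean(g,0); rc=(r[0]+r[1])/2
d=rc-gc; L=np.hypot(*d); d/=L; print("gc",gc,"end",rc,"L(286)",L,"yaw",np.degrees(np.arctan2(d[1],d[0])))
e=r[0]-r[2];e2=r[1]-r[3]; print("rail yaws",[np.degrees(np.arctan2(q[1],q[0])) for q in(e,e2,(g[0]-g[1]),(g[3]-g[2]))])
n=np.array([-d[1],d[0]])
for nm,p in(("gc-based axis",gc+.006*d),("end-based",rc-.28*d),("boss .1",f(618,215,.1)),("boss.105",f(618,215,.105)),("grip .146",f(588,110,.146)),("grip.15",f(588,110,.150))): print(nm,p.round(4))
# jaw, backstop top edges z=.062 along x from axis
ax=((gc+.006*d)+(rc-.28*d))/2
for nm,p in(("jaw face",(436,240)),("jaw back",(462,240)),("bs face",(242,285)),("bs back",(206,290))):
    w=f(*p,.062)-ax; print(nm,w@d,w@n)
# triangulate valve and grip
def tri(a,b):
    o1,d1=ray("top",*a);o2,d2=ray("side",*b); t=np.linalg.lstsq(np.c_[d1,-d2],o2-o1,rcond=None)[0]; p,q=o1+t[0]*d1,o2+t[1]*d2; return (p+q)/2,np.linalg.norm(p-q)
# side-view black blob center: sleeve mid; silhouettes of cylinder in side: orange columns
print("grip side z.121",onz("side",334.6,195.7,.121), onz("side",334.6,192.,.13))
print(tri((392.5,221),(335,194)))
im=[cv2.imread(f"pics/{n}0.png") for n in("top","side")]
for n,i,(u,v) in(("top",im[0],(206,209)),("side",im[1],(254,285))):
    c=cv2.resize(i[v-35:v+60,u-35:u+45],None,fx=5,fy=5,interpolation=cv2.INTER_CUBIC); cv2.imwrite(f"pics/c_{n}.png",c)
a=[cv2.imread(f"pics/c_{n}.png") for n in("top","side")]
b=cv2.imread("pics/side0.png")[180:300,300:380]; 
cv2.imwrite("pics/pair.png",cv2.hconcat(a))
```

```text
[[ 0.5824 -0.0841]
 [ 0.5989 -0.1668]
 [ 0.513  -0.1828]
 [ 0.4977 -0.0996]] [[ 0.5383  0.1406]
 [ 0.449   0.1257]
 [ 0.581  -0.0791]
 [ 0.4958 -0.0977]]
gc [ 0.54798859 -0.13331333] end [0.49361376 0.13315278] L(286) 0.27195737056884534 yaw 101.5333800530604
rail yaws [np.float64(101.01814384399314), np.float64(101.84391572635441), np.float64(101.3183840475868), np.float64(100.44288946608039)]
gc-based axis [ 0.5468 -0.1274]
end-based [ 0.5496 -0.1412]
boss .1 [ 0.5455 -0.1269]
boss.105 [ 0.5452 -0.126 ]
grip .146 [ 0.5916 -0.1045]
grip.15 [ 0.5911 -0.1039]
jaw face 0.0938411304151632 -0.004537554742467417
jaw back 0.08089317645992888 -0.002125080319179651
bs face 0.1945656575550896 -0.00015887475128546075
bs back 0.2128997818323763 -0.0010105286911883046
grip side z.121 [ 0.58867645 -0.09605428  0.121     ] [ 0.59089562 -0.10012855  0.13      ]
(array([ 0.59240557, -0.10745424,  0.11719188]), np.float64(0.0009827527762850152))
```

View pics/pair.png

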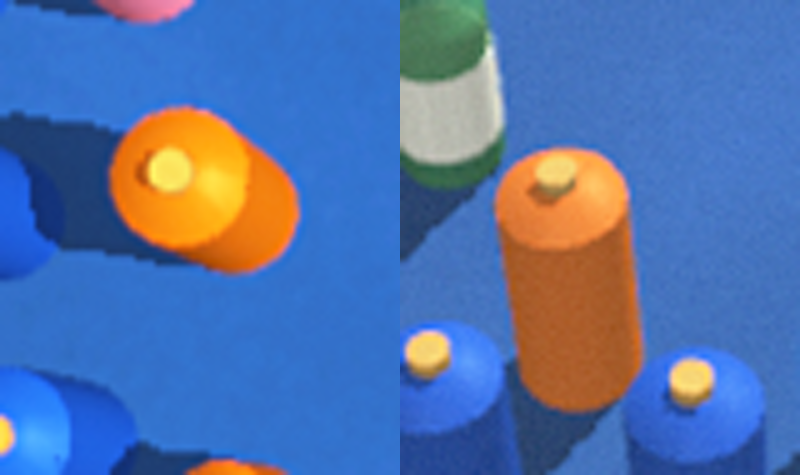

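The valve top is at top-view pixel (204.6,207.2) and side-view pixel (250,284). The cylinder is clear of its neighbours on both sides.

Run:
```python
from h import *
print(onz("top",204.6,207.2,.14),onz("side",250,284,.14))
def tri(a,b):
    o1,d1=ray("top",*a);o2,d2=ray("side",*b); t=np.linalg.lstsq(np.c_[d1,-d2],o2-o1,rcond=None)[0]; return o1+t[0]*d1,o2+t[1]*d2
print(tri((204.6,207.2),(250,284)))
# shoulder circle in top at z=.122 centre (180,177); side base ellipse: lowest pt
print("shoulder",onz("top",171+180/5-.4,174+177/5-.4,.122))
o=telemetry.get_obs(); Rt=R.from_euler("xyz",o["tool_rot"],degrees=True).as_matrix()
for p in((.6,.285),(.5195,.0083),(.592,-.1065)): print(p,(Rt.T@(np.r_[p,.25]-o["tool_pos"])*1000).round(0))
```

```text
[0.61137453 0.28686832 0.14      ] [0.61010655 0.28941887 0.14      ]
(array([0.61175186, 0.28749958, 0.13724276]), array([0.61164052, 0.28745032, 0.13721625]))
shoulder [0.61007615 0.2866284  0.122     ]
(0.6, 0.285) [ 663. -684.  -27.]
(0.5195, 0.0083) [ 484. -459.  -28.]
(0.592, -0.1065) [ 507. -326.  -28.]
```

arm_command(series="15 -15 -2 0 0;28 -28 -3 0 0;28 -28 -3 0 0;28 -28 -3 0 0;28 -28 -3 0 0;28 -28 -3 0 0;28 -28 -3 0 0;28 -28 -3 0 0;28 -28 -3 0 0;28 -28 -3 0 0;28 -28 -3 0 0;28 -28 -3 0 0;28 -28 -3 0 0;28 -28 -3 0 0;28 -28 -3 0 0;28 -28 -3 0 0;28 -28 -3 0 0;28 -28 -3 0 0;28 -28 -3 0 0;28 -28 -3 0 0", squeeze=30)

```text
time_s: 1.77
tool_pos: [0.5452, 0.1147, 0.2816]
tool_rot: [180.0, 0.0, 22.4]
force: [-0.0, 0.7, -1.0]
grip_width: 0.0869
grasp_force: 0.0
```

arm_command(series="28 -28 0 0 0;28 -28 0 0 0;28 -28 0 0 0;28 -28 0 0 0;10 -14 0 0 0;0 0 0 0 0;0 0 0 0 0")

```text
time_s: 2.35
tool_pos: [0.609, 0.2774, 0.2804]
tool_rot: [-180.0, 0.1, 22.6]
force: [-0.7, -1.1, 0.6]
grip_width: 0.0873
grasp_force: 0.0
```

arm_command(series="5.5 -8 0 0 0;0 0 20 0 0;0 0 25 0 0;0 0 25 0 0;0 0 25 0 0;0 0 20 0 0;0 0 15 0 0;0 0 15 0 0;0 0 15 0 0;0 0 15 0 0;0 0 15 0 0;0 0 10 0 0;0 0 0 0 0;0 0 0 0 0")

```text
time_s: 3.52
tool_pos: [0.6116, 0.2855, 0.0809]
tool_rot: [-180.0, 0.1, 22.4]
force: [0.3, 0.5, 1.6]
grip_width: 0.0871
grasp_force: 0.0
```

arm_command(series="0 0 0 0 60;0 0 0 0 90;0 0 0 0 120;0 0 0 0 160;0 0 0 0 200;0 0 0 0 255;0 0 0 0 255;0 0 0 0 255;0 0 0 0 255;0 0 0 0 255", squeeze=30)

```text
time_s: 4.35
tool_pos: [0.612, 0.2859, 0.082]
tool_rot: [-180.0, -0.0, 22.4]
force: [0.2, 0.5, 3.4]
grip_width: 0.0596
grasp_force: 30.0
```

arm_command(series="0 0 -5 0 255;0 0 -15 0 255;0 0 -20 0 255;0 0 -20 0 255;0 0 -20 0 255;0 0 -20 0 255;0 0 -15 0 255;0 0 -5 0 255;-6 7 0 0 255;-15 17 0 0 255;-20 23 0 0 255;-25 29 0 0 255;-25 29 0 0 255;-25 29 0 0 255;-25 29 0 0 255;-20 23 0 0 255;-18 21 0 0 255;-12 14 0 0 255;0 0 0 0 255;0 0 0 0 255")

```text
time_s: 6.02
tool_pos: [0.5179, 0.0063, 0.2003]
tool_rot: [-180.0, 0.1, 22.2]
force: [-0.6, 0.2, -3.8]
grip_width: 0.0594
grasp_force: 30.0
```

Run:
```python
from h import *
for n,(v,u) in(("top",(150,230)),("side",(120,240))):
    im=cams.read_camera(n); cv2.imwrite(f"pics/{n}1.png",im); cv2.imwrite(f"pics/{n}1c.png",cv2.resize(im[v:v+180,u:u+200],None,fx=2,fy=2))
a=[cv2.imread(f"pics/{n}1c.png") for n in("top","side")]; cv2.imwrite("pics/p1.png",cv2.hconcat(a))
o=telemetry.get_obs(); print(o["tool_pos"],o["grip_width"],o["force"])
```

```text
[0.51876869 0.00916895 0.20087586] 0.05963613968625131 [ 0.23595813  0.99507719 -3.44026661]
```

View pics/p1.png

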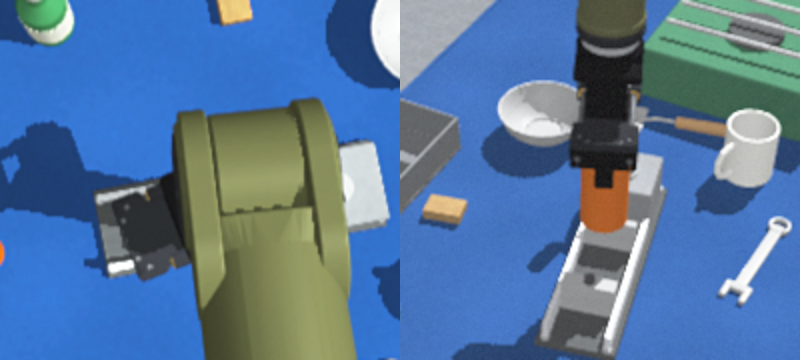

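The cylinder is held upright over the bed, with the side view showing it between jaw and backstop. I'll lower it now.

arm_command(series="0 0 10 0 255;0 0 20 0 255;0 0 20 0 255;0 0 15 0 255;0 0 10 0 255;0 0 8 0 255;0 0 6 0 255;0 0 5 0 255;0 0 4 0 255;0 0 2 0 255;0 0 0 0 255;0 0 0 0 255")

```text
time_s: 7.12
tool_pos: [0.5197, 0.0085, 0.1019]
tool_rot: [180.0, -0.0, 22.4]
force: [0.1, -0.3, -3.7]
grip_width: 0.0594
grasp_force: 30.0
```

arm_command(series="0 0 2 0 255;0 0 2 0 255;0 0 1 0 255;0 0 1 0 255;0 0 0 0 255;0 0 0 0 255")

```text
time_s: 7.62
tool_pos: [0.5193, 0.0085, 0.0955]
tool_rot: [180.0, 0.0, 22.4]
force: [0.8, -0.4, -3.1]
grip_width: 0.0593
grasp_force: 30.0
```

arm_command(series="0 0 1 0 255;0 0 0.7 0 255;0 0 0 0 255;0 0 0 0 255")

```text
time_s: 7.95
tool_pos: [0.5195, 0.0085, 0.0939]
tool_rot: [180.0, -0.0, 22.4]
force: [1.4, -0.4, -2.3]
grip_width: 0.0596
grasp_force: 30.0
```

arm_command(series="0 0 0.7 0 255;0 0 0 0 255;0 0 0 0 255;0 0 0 0 255")

```text
time_s: 8.28
tool_pos: [0.5197, 0.0086, 0.0938]
tool_rot: [180.0, -0.0, 22.4]
force: [-1.7, 0.8, 6.3]
grip_width: 0.0596
grasp_force: 30.0
```

It is down on the bed, so I'll release it gently and lift away.

arm_command(series="0 0 0 0 70;0 0 0 0 60;0 0 0 0 50;0 0 0 0 30;0 0 0 0 0;0 0 0 0 0;0 0 -5 0 0;0 0 -15 0 0;0 0 -20 0 0;0 0 -20 0 0;0 0 -20 0 0;0 0 -20 0 0;0 0 -20 0 0;0 0 -10 0 0;0 0 0 0 0")

```text
time_s: 9.53
tool_pos: [0.5209, 0.0086, 0.2257]
tool_rot: [179.9, -0.2, 22.4]
force: [0.5, 0.8, 0.1]
grip_width: 0.0872
grasp_force: 0.0
```

arm_command(series="2 10 0 0 0;4 25 0 0 0;4 25 0 0 0;4 25 0 0 0;4 25 0 0 0;3 16 0 0 0;2 8 0 0 0;0 0 0 0 0;0 0 0 0 0")

```text
time_s: 10.28
tool_pos: [0.5911, -0.106, 0.2218]
tool_rot: [-179.9, 0.1, 22.4]
force: [0.5, 0.0, 0.7]
grip_width: 0.0866
grasp_force: 0.0
```

Run:
```python
from h import *
for n,(v,u) in(("top",(150,230)),("side",(120,240))):
    im=cams.read_camera(n); cv2.imwrite(f"pics/{n}2.png",im); cv2.imwrite(f"pics/{n}2c.png",cv2.resize(im[v:v+180,u:u+200],None,fx=2,fy=2))
a=[cv2.imread(f"pics/{n}2c.png") for n in("top","side")]; cv2.imwrite("pics/p2.png",cv2.hconcat(a))
o=telemetry.get_obs(); print(o["tool_pos"],o["grip_width"],o["force"])
```

```text
[ 0.59118236 -0.10491841  0.22276535] 0.08665165430979614 [-0.1416328   0.25535314 -0.88708469]
```

View pics/p2.png

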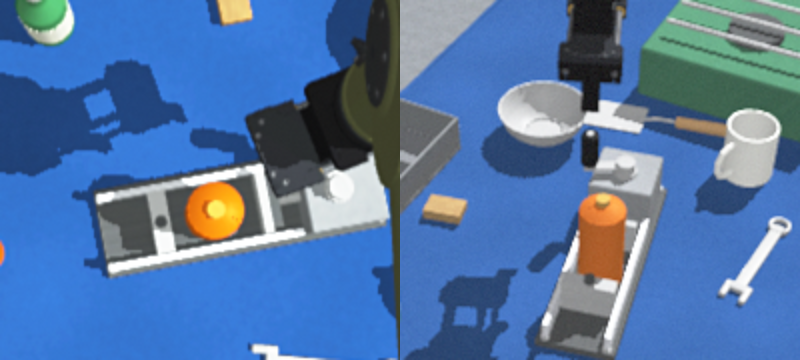

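The cylinder stands upright between jaw and backstop, and the fingers hang right above the black grip at crop pixel (590,148). I'll descend.

arm_command(series="0 0 15 0 0;0 0 20 0 0;0 0 20 0 0;0 0 20 0 0;0 0 15 0 0;0 0 12 0 0;0 0 10 0 0;0 0 7 0 0;0 0 0 0 0;0 0 0 0 0")

```text
time_s: 11.22
tool_pos: [0.5919, -0.1065, 0.1044]
tool_rot: [180.0, -0.0, 22.4]
force: [0.6, -0.1, 0.5]
grip_width: 0.0871
grasp_force: 0.0
```

arm_command(series="0 0 0 0 60;0 0 0 0 90;0 0 0 0 120;0 0 0 0 140;0 0 0 0 160;0 0 0 0 180;0 0 0 0 200;0 0 0 0 220;0 0 0 0 255;0 0 0 0 255;0 0 0 0 255;0 0 0 0 255", squeeze=25)

```text
time_s: 12.22
tool_pos: [0.5916, -0.1064, 0.1041]
tool_rot: [-180.0, 0.0, 22.4]
force: [-0.9, 1.1, -0.5]
grip_width: 0.0231
grasp_force: 25.0
```

arm_command(series="-0.6 7.8 0 0 255;-1.8 7.6 0 0 255;-3 7.2 0 0 255;-4.1 6.7 0 0 255;-5.1 6 0 0 255;-6 5.1 0 0 255;-6.7 4.1 0 0 255;-7.2 3 0 0 255;-7.6 1.8 0 0 255;-7.8 0.6 0 0 255")

```text
time_s: 13.05
tool_pos: [0.565, -0.1755, 0.1042]
tool_rot: [179.8, -0.1, 22.2]
force: [2.6, -2.7, -2.8]
grip_width: 0.0235
grasp_force: 25.0
```

arm_command(series="-7.8 0.4 0 0 255;-7.6 -0.8 0 0 255;-7.2 -2 0 0 255;-6.7 -3.1 0 0 255;-6 -5.1 0 0 255;-5.1 -6 0 0 255;-4.1 -6.7 0 0 255;-3 -7.2 0 0 255;-1.8 -7.6 0 0 255;-0.6 -7.8 0 0 255")

```text
time_s: 13.88
tool_pos: [0.5006, -0.1479, 0.1042]
tool_rot: [179.9, -0.0, 22.4]
force: [4.9, -0.1, -4.2]
grip_width: 0.0234
grasp_force: 25.0
```

arm_command(series="0.6 -7.8 0 0 255;1.8 -7.6 0 0 255;3 -7.2 0 0 255;4.1 -6.7 0 0 255;5.1 -6 0 0 255;6 -5.1 0 0 255;6.7 -4.1 0 0 255;7.2 -3 0 0 255;7.6 -1.8 0 0 255;7.8 -0.6 0 0 255")

```text
time_s: 14.72
tool_pos: [0.5281, -0.0825, 0.1041]
tool_rot: [-180.0, 0.1, 22.4]
force: [-1.3, -3.1, 0.4]
grip_width: 0.0235
grasp_force: 25.0
```

arm_command(series="7.8 0.6 0 0 255;7.6 1.8 0 0 255;7.2 3 0 0 255;6.7 4.1 0 0 255;6 5.1 0 0 255;5.1 6 0 0 255;4.1 6.7 0 0 255;3 7.2 0 0 255;1.8 7.6 0 0 255;0.6 7.8 0 0 255;-0.6 7.8 0 0 255;-1.8 7.6 0 0 255;-3 7.2 0 0 255;-4.1 6.7 0 0 255;-5.1 6 0 0 255;-6 5.1 0 0 255;-6.7 4.1 0 0 255;-7.2 3 0 0 255;-7.6 1.8 0 0 255;-7.8 0.6 0 0 255")

```text
time_s: 16.38
tool_pos: [0.566, -0.1753, 0.1041]
tool_rot: [-180.0, -0.1, 22.4]
force: [0.3, 5.9, -0.5]
grip_width: 0.0236
grasp_force: 25.0
```

arm_command(series="-7.8 -0.6 0 0 255;-7.6 -1.8 0 0 255;-7.2 -3 0 0 255;-6.7 -4.1 0 0 255;-6 -5.1 0 0 255;-5.1 -6 0 0 255;-4.1 -6.7 0 0 255;-3 -7.2 0 0 255;-1.8 -7.6 0 0 255;-0.6 -7.8 0 0 255;0.6 -7.8 0 0 255;1.8 -7.6 0 0 255;3 -7.2 0 0 255;4.1 -6.7 0 0 255;5.1 -6 0 0 255;6 -5.1 0 0 255;6.7 -4.1 0 0 255;7.2 -3 0 0 255;7.6 -1.8 0 0 255;7.8 -0.6 0 0 255")

```text
time_s: 18.05
tool_pos: [0.5283, -0.0825, 0.1041]
tool_rot: [-180.0, 0.1, 22.4]
force: [-2.6, -2.2, -1.8]
grip_width: 0.0237
grasp_force: 25.0
```

arm_command(series="7.8 0.6 0 0 255;7.6 1.8 0 0 255;7.2 3 0 0 255;6.7 4.1 0 0 255")

```text
time_s: 18.38
tool_pos: [0.5594, -0.0804, 0.1041]
tool_rot: [-180.0, 0.0, 22.4]
force: [-3.2, -1.1, 0.4]
grip_width: 0.0235
grasp_force: 25.0
```

arm_command(series="6 5.1 0 0 255;5.1 6 0 0 255;4.1 6.7 0 0 255")

```text
time_s: 18.63
tool_pos: [0.5802, -0.0914, 0.1041]
tool_rot: [-179.9, 0.0, 22.4]
force: [-3.9, -0.6, 0.4]
grip_width: 0.0233
grasp_force: 25.0
```

arm_command(series="3 7.2 0 0 255;1.8 7.6 0 0 255;0.6 7.8 0 0 255")

```text
time_s: 18.88
tool_pos: [0.5936, -0.1104, 0.1041]
tool_rot: [-179.9, 0.0, 22.4]
force: [-5.0, 1.5, 0.9]
grip_width: 0.0236
grasp_force: 25.0
```

arm_command(series="-0.6 7.8 0 0 255;-1.8 7.6 0 0 255")

```text
time_s: 19.05
tool_pos: [0.597, -0.1256, 0.1041]
tool_rot: [-179.9, -0.0, 22.4]
force: [-4.9, 1.7, 0.7]
grip_width: 0.0233
grasp_force: 25.0
```

arm_command(series="-3 7.2 0 0 255;-4.1 6.7 0 0 255")

```text
time_s: 19.22
tool_pos: [0.5957, -0.141, 0.1041]
tool_rot: [-179.9, -0.0, 22.4]
force: [-3.7, 4.3, 1.2]
grip_width: 0.0233
grasp_force: 25.0
```

arm_command(series="-5.1 6 0 0 255;-6 5.1 0 0 255")

```text
time_s: 19.38
tool_pos: [0.5895, -0.1554, 0.1041]
tool_rot: [-180.0, -0.0, 22.4]
force: [-3.4, 4.8, -0.9]
grip_width: 0.0238
grasp_force: 25.0
```

arm_command(series="-6.7 4.1 0 0 255;-7.2 3 0 0 255")

```text
time_s: 19.55
tool_pos: [0.5794, -0.1673, 0.1041]
tool_rot: [-180.0, -0.1, 22.4]
force: [-0.9, 6.4, -0.7]
grip_width: 0.023
grasp_force: 25.0
```

arm_command(series="-7.6 1.8 0 0 255;-7.8 0.6 0 0 255")

```text
time_s: 19.72
tool_pos: [0.5663, -0.1752, 0.1041]
tool_rot: [-180.0, -0.1, 22.4]
force: [1.4, 6.3, -2.4]
grip_width: 0.0233
grasp_force: 25.0
```

arm_command(series="-7.8 -0.6 0 0 255")

```text
time_s: 19.8
tool_pos: [0.5593, -0.1775, 0.1042]
tool_rot: [180.0, -0.2, 22.4]
force: [2.5, 5.7, -3.9]
grip_width: 0.0229
grasp_force: 25.0
```

arm_command(series="-7.6 -1.8 0 0 255")

```text
time_s: 19.88
tool_pos: [0.5522, -0.1788, 0.1042]
tool_rot: [179.9, -0.2, 22.4]
force: [4.3, 4.9, -6.3]
grip_width: 0.0236
grasp_force: 25.0
```

arm_command(series="-7.2 -3 0 0 255")

```text
time_s: 19.97
tool_pos: [0.5448, -0.179, 0.1042]
tool_rot: [179.9, -0.3, 22.4]
force: [5.7, 5.0, -6.3]
grip_width: 0.0236
grasp_force: 25.0
```

arm_command(series="-4.4 -2.4 0 0 255")

```text
time_s: 20.05
tool_pos: [0.5399, -0.1785, 0.1042]
tool_rot: [179.9, -0.3, 22.4]
force: [6.7, 4.0, -8.3]
grip_width: 0.0236
grasp_force: 25.0
```

arm_command(series="-3.3 -2.3 0 0 255;0 0 0 0 255")

```text
time_s: 20.22
tool_pos: [0.5359, -0.1777, 0.1043]
tool_rot: [179.8, -0.3, 22.4]
force: [4.5, 3.8, -7.5]
grip_width: 0.0235
grasp_force: 25.0
```

The load is now about 4 N above free, so I'll release and lift away.

arm_command(series="0 0 0 0 180;0 0 0 0 165;0 0 0 0 150;0 0 0 0 135;0 0 0 0 125;0 0 0 0 125;0 0 0 0 125")

```text
time_s: 20.8
tool_pos: [0.5343, -0.1778, 0.1042]
tool_rot: [180.0, 0.0, 22.4]
force: [0.3, 0.8, 0.3]
grip_width: 0.0437
grasp_force: 0.0
```

arm_command(series="0 0 -4 0 125;0 0 -10 0 125;0 0 -20 0 125;0 0 -20 0 125;0 0 -20 0 125;0 0 -20 0 125;0 0 -20 0 125;0 0 -10 0 125;0 0 0 0 125;0 25 0 0 125;0 30 0 0 125;0 30 0 0 125;0 30 0 0 125;0 30 0 0 125;0 15 0 0 125;0 0 0 0 125;0 0 0 0 125")

```text
time_s: 22.22
tool_pos: [0.5946, -0.3256, 0.2262]
tool_rot: [-179.8, 0.1, 22.3]
force: [-0.3, 0.6, -0.1]
grip_width: 0.0443
grasp_force: 0.0
```

Run:
```python
from h import *
for n,(v,u) in(("top",(150,230)),("side",(120,240))):
    im=cams.read_camera(n); cv2.imwrite(f"pics/{n}3.png",im); cv2.imwrite(f"pics/{n}3c.png",cv2.resize(im[v:v+180,u:u+200],None,fx=2,fy=2))
a=[cv2.imread(f"pics/{n}3c.png") for n in("top","side")]; cv2.imwrite("pics/p3.png",cv2.hconcat(a))
o=telemetry.get_obs(); print(o["tool_pos"],o["grip_width"],o["force"])
```

```text
[ 0.59511821 -0.32352252  0.2275259 ] 0.044474325263638634 [-0.57683872  0.14558711 -0.67513785]
```

View pics/p3.png

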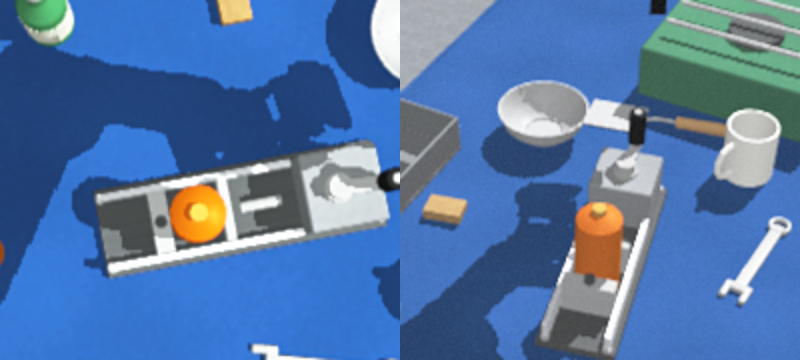

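The cylinder stands upright, held between jaw (crop ~(232,215)) and backstop (~(160,220)). The grip at (388,180) is clear of the hand, and the bystanders visible in these crops are where they were.

```bash
python3 -c "
from cell import env
print(env.sign_off())"
```

```text
the job is handed in; nothing more can be done
None
```

The larger cylinder stands upright on the bed, clamped at about 4 N above the free crank load (my estimate from noisy wrist-force readings); the crank is released and the job was handed in after about 22 s.

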